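Shift a battery pack to the ready bay and shut the charging case

TASK

The battery pack in this charging case is charged: slide it along its rails, under the charger bridge, from the left-hand bay to the right-hand bay, so that it stands between that bay's white lines. Then lift the knee of the folding lid stay by its knob to unlock it, and lower the lid gently until it is fully shut. Leave the other things on the bench as they are.

Things in the scene. Friction and masses are not known exactly. Their poses are not given: they have to be found in the camera images.
- case: Open grey steel case bolted to the bench, 170 deep (x) x 290 long (y) x 70 mm high; origin under its centre, x to its back, y to its left, z up. Floor top z 4; two rails along y about the line x = -18, lips (top z 16) hold the pack down. Black bridge across the middle: y -16 to 16, z 63 to 81. Bay centres (-18, 74) left, (-18, -74) right; white lines across the rails 56 either side of each.
- pack: Grey and black battery pack, 110 long (y), 0.7 kg; origin under its centre, axes as the case. Sole 72 wide (x), 6 thick, under the rail lips; body above it 58 wide, 106 long, top at z 54. Grip across the 58 mm, fingertips above the rails. Starts in the left bay; passes under the bridge with 5 mm to spare. The fingers do not; 3 to 8 N slide it.
- stay_knob (a point): Centre of the black knob on the stay's knee, outside the case's right-hand end: 20 mm in diameter, 24 long, its axis along the case's y, 48 mm out from the end wall; 20 mm of free neck behind it. It moves on a circle of 61 mm about point stay_pivot, up and to the front as the stay unlocks. A few N lift it. Grip it from above across the case's x. Axes not meaningful.
- stay_pivot (a point): Point on the axis of the stay's lower pivot (fixed in the case, axis along the case's y), in the plane of the knob's centre; at (-45, -193, 50) mm in the case's frame. The knob starts 24 degrees above level, to the back of it, and can be raised to upright and beyond.
- stay_knee (a joint): Fold of the stay's knee, rad. 0: locked, sagging past centre against its stop, lid held. 0.13: straight (on centre). Above that it is unlocked; about 1.5 (lid then 0.6) with the knob straight above its pivot, 2.6 with the lid shut. Friction holds it where it is left.
- lid_handle (a point): Middle of the lid's handle: round dark steel bar 10 mm in diameter, 90 long, along the case's y, 32 mm off the lid's front rim, 18 mm from the rim plane. It moves on a circle of 203 mm about the hinge line. Lid open: above the lid, bar on top, gripped from above. Lid shut: in front of the case, at (-117, 0, 88) mm in the case's frame.
- lid_hinge (a point): Middle of the lid's hinge line, along the case's y, on the case's upper back edge at (85, 0, 70) mm in its frame.
- lid (a joint): Lid angle, rad: 0 as it starts, open and leaning 10 degrees back past upright, locked by the stay; grows as it is lowered; 1.745 fully shut (a hard stop). The lid is a 35 mm deep steel tray, 170 x 290 mm, 0.45 kg, on stiff hinges: it stays where it is left and takes 2 to 5 N at the handle. Its flat top is at z 105 in the case's frame when shut.
- tape_measure: Teal tape measure standing on the bench behind the case's right end, 36 x 82 x 65 mm; origin under its centre. To be left alone.
- padlock: Brass-coloured padlock lying beyond the vice to the right, 62 x 40 x 17 mm; origin under its centre. To be left alone.
- marker_2: Felt marker, white with a blue cap, 130 mm long, 19 high, lying along y in the case between the rear rail and the back wall; origin under its middle. To be left there.
- fitting_3: White tube coupling, 27 x 50 x 27 mm, lying along y in the case's back left corner; origin under its middle. To be left there.
- pliers: Red-handled pliers lying in front of the case's left end, 172 mm long, 14 high; origin under the middle. To be left alone.

How it is judged:
On the way, in this order (a step that is already met when the one before it is completed fails the run):
1. the pack stands in the right-hand bay, centred between its white lines to 6 mm (y of pack in the frame of case between -0.08 and -0.068 m), for 0.2 s.
2. the stay's knee has been lifted past centre and the lid is unlocked, not yet shut (value of joint stay_knee above 0.3 rad and value of joint lid below 1.5 rad), for 0.1 s.
At the end, for the whole second after the job is handed in: The lid is shut to within 0.04 rad (about 8 mm at its front edge) and at rest, and the pack stands still in the right-hand bay, its centre within 6 mm of the bay's centre along the rails (all of step 1 and value of joint lid above 1.7053 rad and linear speed of pack below 0.02 m/s and velocity of joint lid below 0.05 rad/s); the robot touches nothing.
It fails at once if the lid is slammed (faster than 3 rad/s) (velocity of joint lid above 3 rad/s).
It fails at once if tape measure, padlock, pliers, marker or coupling pushed more than 30 mm (distance of any of tape_measure, padlock, pliers, marker_2, fitting_3 from where it was at the start of the episode above 0.03 m).
It also fails if it takes over 72 s, if anything falls off the work surface, if the arm or the gripper's body presses on something with over 40 N, if the wrist force passes 120 N, or if a joint passes its speed limit or range.

ROBOT

A 6-joint arm with a two-finger parallel gripper is mounted at the origin on a cart in front of the work surface, level with it; the furniture and walls round the work are solid. World frame = base frame: x ahead of the robot, y to its left, z up, the work surface at z = 0. Lengths are in m, angles in rad, forces in N, time in s.
With the tool pointing down it reaches from about 0.35 to 0.975 m from the base axis. Payload 4.9 kg.
Tool frame: the origin (TCP) lies midway between the tips of the shut fingers; the grasp point (between the pads) lies 19 mm behind it; z points along the fingers, y is the line along which they close (so a half turn about z gives the same grasp; the last joint's range is limited). The gripper opens to 85 mm and grips with 20 to 120 N. Pads are 22 mm wide; open, the fingers measure 114 mm over their backs; the gripper's body (76 mm by 85 mm) begins 54 mm behind the grasp point. The pads swing forward as they close: fully open they stand 13 mm farther back than shut.
Start: joints at [1.228, 0.053, 1.613, -0, 1.476, -0.119], TCP at [0.139, 0.609, 0.231] pointing down, gripper open.
Joint ranges: [-3.01, 3.01], [-1.01, 2.22], [0.06, 2.58], [-1.02, 4.17], [0.09, 2.62], [-3.14, 3.14]. Speed limits (rad/s): [2.57, 2.57, 3.14, 3.14, 3.14, 3.14].

INTERFACE

Orientations are given as a unit quaternion [w, x, y, z].
In Python, from plant import manip gives the robot as it stands.
- The arm moves only by the shell command python3 shift.py FILE, which reads ROWS from the file FILE. ROWS is a JSON list that holds a single list of rows (three levels of brackets), with 1 to 5 rows, each of 7 numbers: the opening from 0.0 (shut) to 1.0 (fully open), then dx, dy, dz in shares of the most that a row can go, 1 being 62.5 mm, then a rotation vector rx, ry, rz in units of 0.1 rad; each row shifts and turns the commanded pose from where the row before left it, along the tool's axes as they then stand; what a row does not reach is not made up. A row lasts 1/8 s, in which the tool goes at most 0.0625 m and 0.188 rad, less where a joint would pass 70% of its speed; a pose out of reach is approached as far as the arm can. The fingers move at their own pace and stop on an object; the grip force is fixed at half the most. Time passes only in rows, so rows that do not move let the fingers close. It prints the time, the measured TCP pose, the force, the opening and the grip force at its end. Input that does not fit is refused with a message, and nothing moves.
- manip.state(): the state, without advancing time (a new reading comes with each control period).
- manip.grab_frame(name): name is "side" or "top"; returns the picture (480x640x3 uint8, red, green, blue); there is no depth.
- manip.camera_params(name): a dict with "intrinsics" (3x3 intrinsics, pixels), "xyz" and "orientation" of the camera in the world. Camera axes: x right, y down, z forward; pixel columns grow to the right and rows downward; lengths in m; the calibration is good to about 2 mm. A picture is of the moment at which its call begins. camera_params takes no time and is no camera call.
- manip.job_done(): hands the job in; it is judged then, once.
The state is a dict: "time": time; "joint_pos": joint angles; "joint_vel": joint speeds; "joint_efforts": joint torques, N m; "tool_pos": TCP position; "tool_rot": TCP orientation; "contact_force": force on the tool from outside, world axes, zero at the start; "ft_torque": the same for the moment, N m; "gripper_width": opening from 0.0 (shut) to 1.0 (fully open); "grasp_force": force on a finger pad.
Only numpy, scipy, OpenCV 4.12 (cv2) and the standard library are available. Lean on these libraries where they do the work, as an engineer would, in place of code of your own. Each camera call takes 0.05 s, during which the arm holds its last target. There are 200 camera calls.

## Working session

There is one attempt and no reset: what is moved stays moved. The work goes in short steps, Python scripts to look and compute and a shell command to move; the robot and the scene stay as the last step left them, time stands still between calls to the robot, and variables do not carry over. Pictures are saved under pics/ and viewed, at most 10 in all, crops included, and the job is handed in when it is done.

```bash
ls; mkdir -p pics; python3 - <<'E'
from plant import manip
import cv2
for n in ("side","top"):
    p=manip.camera_params(n); print(n,p)
    cv2.imwrite(f"pics/{n}0.png",manip.grab_frame(n)[:,:,::-1])
print(manip.state())
E
```

```text
pics
plant.py
shift.py
side {'intrinsics': array([[569.69896896,   0.        , 321.21716154],
       [  0.        , 569.69896896, 238.6462353 ],
       [  0.        ,   0.        ,   1.        ]]), 'xyz': array([-0.0760948 ,  0.34730333,  1.46342736]), 'orientation': array([ 0.12702803, -0.53503822,  0.81286007, -0.19198045])}
top {'intrinsics': array([[434.42963583,   0.        , 324.52799434],
       [  0.        , 434.42963583, 233.62314489],
       [  0.        ,   0.        ,   1.        ]]), 'xyz': array([0.33155395, 0.09324347, 1.02227193]), 'orientation': array([-0.08052656,  0.73560446, -0.66849946,  0.07422959])}
{'time': 0.1, 'joint_pos': array([ 1.22799151e+00,  5.32933654e-02,  1.61415036e+00, -1.60570858e-06,
        1.47599424e+00, -1.18953560e-01]), 'joint_vel': array([ 0.00065604, -0.00265294, -0.00509968, -0.00113172, -0.00252564,
        0.00079512]), 'joint_efforts': array([ 4.23509914e-05, -3.94899988e+01, -3.71363425e+01, -1.17163440e-04,
        3.86559666e-03, -5.78669699e-06]), 'tool_pos': array([0.13852396, 0.60888216, 0.23018817]), 'tool_rot': array([-2.10356954e-04,  1.11691965e-01,  9.93742448e-01, -8.98358226e-04]), 'contact_force': array([ 0.32523636, -0.49241965,  0.75946673]), 'ft_torque': array([-0.01008674,  0.01955102, -0.04204224]), 'grasp_force': 0.0, 'gripper_width': 0.9982652901225234}
```
View pics/side0.png

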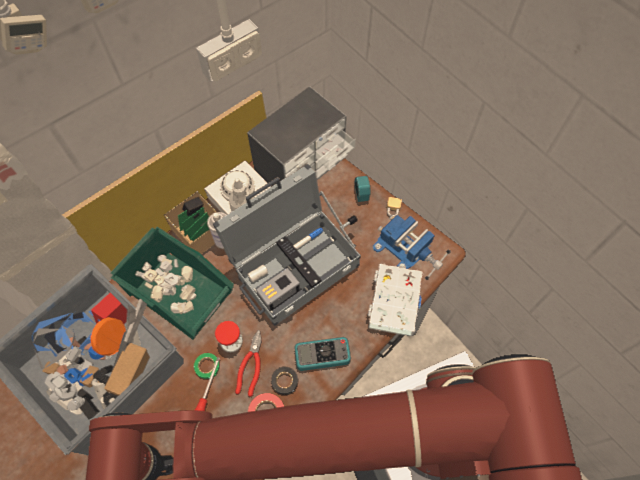

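View pics/top0.png

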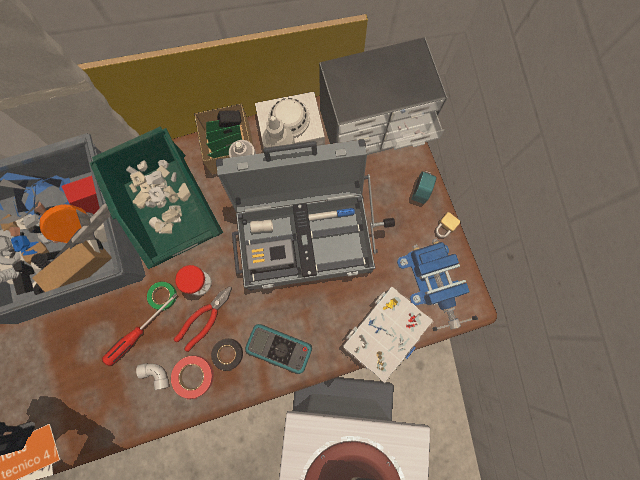

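The top view shows the case at about (305,240), with its lid open behind and the knob at (389,223). The side view has the case at (300,265). Next I'll enlarge both around the case.

```bash
python3 - <<'E'
import cv2
a=cv2.imread("pics/top0.png")[135:295,210:410]; cv2.imwrite("pics/topc.png",cv2.resize(a,None,fx=3.75,fy=3.75,interpolation=cv2.INTER_CUBIC))
a=cv2.imread("pics/side0.png")[160:330,210:370]; cv2.imwrite("pics/sidec.png",cv2.resize(a,None,fx=3.5,fy=3.5,interpolation=cv2.INTER_CUBIC))
E
```

View pics/topc.png

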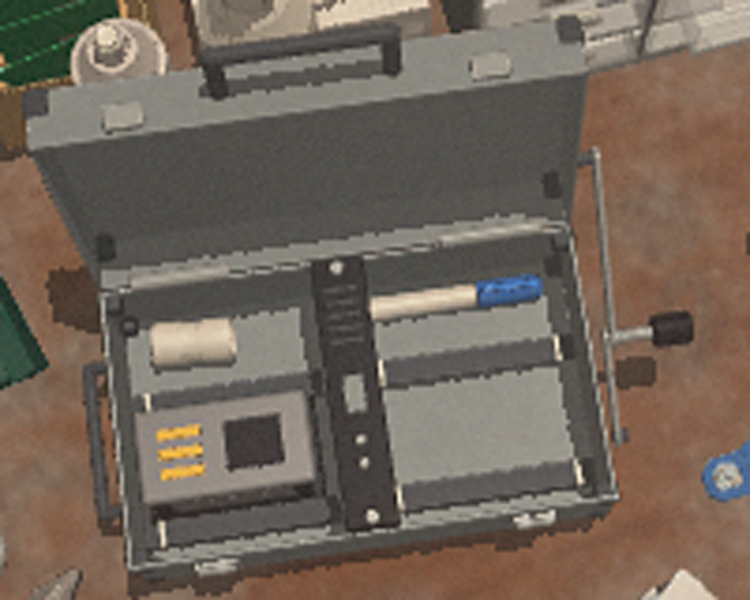

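View pics/sidec.png

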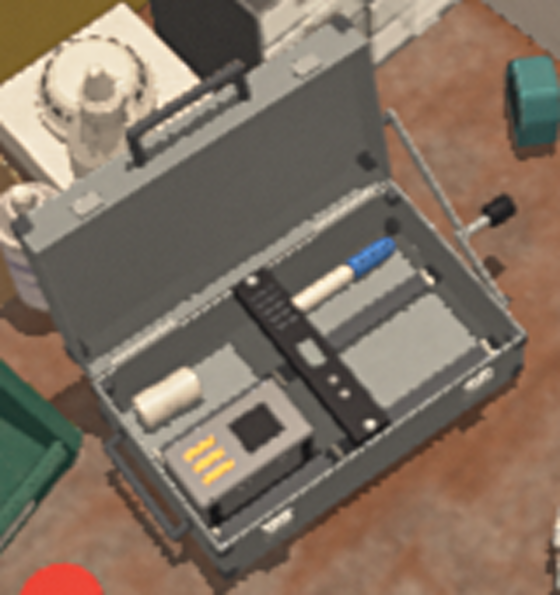

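Both crops are clear. Top crop: case rim corners at (131,569), (617,497), (570,226) and (100,290), and the knob at (671,329). Side crop: rim corners at (222,553), (524,338) and (390,183), and the knob at (497,210). I'll triangulate these and fit the case pose with least squares on the known points.

```bash
cat > h.py <<'E'
import numpy as np
from plant import manip
from scipy.spatial.transform import Rotation as R
from scipy.optimize import least_squares
def rot(q): return R.from_quat(np.roll(q,-1))
C={n:manip.camera_params(n) for n in("top","side")}
def proj(n,P):
    c=C[n]; q=rot(c["orientation"]).inv().apply(np.atleast_2d(P)-c["xyz"]); q=q@c["intrinsics"].T
    return q[:,:2]/q[:,2:]
def ray(n,uv):
    c=C[n]; return c["xyz"],rot(c["orientation"]).apply(np.linalg.inv(c["intrinsics"])@[*uv,1])
def onplane(n,uv,z):
    o,d=ray(n,uv); return o+d*(z-o[2])/d[2]
def tri(uvt,uvs):
    A=[];b=[]
    for n,uv in(("top",uvt),("side",uvs)):
        o,d=ray(n,uv); d=d/np.linalg.norm(d); M=np.eye(3)-np.outer(d,d); A.append(M);b.append(M@o)
    return np.linalg.lstsq(np.vstack(A),np.hstack(b),rcond=None)[0]
try: X=np.load("case.npy")
except OSError: X=None
def w(p,X=None):   # case mm -> world m
    X=globals()["X"] if X is None else X
    return R.from_euler("z",X[2]).apply(np.atleast_2d(p)/1000.)+[X[0],X[1],0]
def inv(P): return R.from_euler("z",-X[2]).apply(np.atleast_2d(P)-[X[0],X[1],0])*1000
def rel(P,yaw=None):
    """offset from the TCP to world P in tool axes; remaining turn to tool-down with closing axis at world angle yaw"""
    s=manip.state(); T=rot(s["tool_rot"])
    print("tcp",s["tool_pos"].round(4),"t",round(s["time"],2),"d_tool",T.inv().apply(np.ravel(P)-s["tool_pos"]).round(4))
    if yaw is not None:
        best=min((T.inv()*R.from_matrix(np.c_[[np.sin(y),-np.cos(y),0],[np.cos(y),np.sin(y),0],[0,0,-1]]) for y in(yaw,yaw+np.pi)),key=lambda r:r.magnitude())
        print("turn",best.as_rotvec().round(4))
E
python3 - <<'E'
from h import *
T=lambda c:(np.array(c)+.5)/3.75-.5+[210,135]
S=lambda c:(np.array(c)+.5)/3.5-.5+[210,160]
M=[((-85,145,70),T((131,569)),S((222,553))),((-85,-145,70),T((617,497)),S((524,338))),((85,-145,70),T((570,226)),S((390,183))),((85,145,70),T((100,290)),S((95,372))),
((10.7,-193,74.8),T((671,329)),S((497,210))),((137.8,0,265.8),T((303,47)),S((188,112))),((-47,127,54),T((143,505)),None),((-47,21,54),T((318,478)),None),((11,21,54),T((306,390)),None)]
def f(x,raw=0):
    r=[]
    for p,t,s in M:
        r.append(proj("top",w(p,x))[0]-t)
        if s is not None:r.append(proj("side",w(p,x))[0]-s)
    return np.array(r) if raw else np.ravel(r)
o=least_squares(f,[.5,.1,0],loss="soft_l1"); print(o.x,np.degrees(o.x[2])); print(f(o.x,1).round(1))
np.save("case.npy",o.x)
import h; h.X=o.x
for p,t,s in M:
    if s is not None: print(p,inv(tri(t,s)).round(1))
for m in M[6:]: print(m[0],inv(onplane("top",m[1],.054)).round(1))
print(w([(10.7,-193,74.8),(-18,74,40),(-18,-74,40),(137.8,0,265.8),(-117,0,88)]).round(4))
E
```

```text
[0.52516615 0.15682748 0.23930667] 13.711262050168514
[[-1.3  0.2]
 [-1.  -0. ]
 [-0.1  0.5]
 [ 1.1 -0.5]
 [-0.  -0.1]
 [ 1.4 -0.2]
 [-0.8  0.3]
 [-1.1  3. ]
 [-0.4  0.1]
 [ 0.8  0.8]
 [-1.1 -0.5]
 [-0.8 -2.9]
 [ 3.  -0. ]
 [ 3.3  0.5]
 [ 3.1 -1. ]]
(-85, 145, 70) [[-84.9 142.6  65.6]]
(-85, -145, 70) [[ -81.8 -146.    59.3]]
(85, -145, 70) [[  88.5 -145.    62.5]]
(85, 145, 70) [[ 80.1 140.2  90.6]]
(10.7, -193, 74.8) [[  10.8 -191.8   80. ]]
(137.8, 0, 265.8) [[144.1  -2.3 244. ]]
(-47, 127, 54) [[-46.1 133.7  54. ]]
(-47, 21, 54) [[-44.9  28.1  54. ]]
(11, 21, 54) [[ 9.7 28.4 54. ]]
[[ 0.5813 -0.0281  0.0748]
 [ 0.4901  0.2245  0.04  ]
 [ 0.5252  0.0807  0.04  ]
 [ 0.659   0.1895  0.2658]
 [ 0.4115  0.1291  0.088 ]]
```

```bash
python3 - <<'E'
from h import *
T=lambda c:(np.array(c)+.5)/3.75-.5+[210,135]
S=lambda c:(np.array(c)+.5)/3.5-.5+[210,160]
M=[((-85,145,70),T((131,569)),S((222,553))),((-85,-145,70),T((617,497)),S((524,338))),((85,-145,70),T((570,226)),S((390,183))),((85,145,70),T((100,290)),None),((10.7,-193,74.8),T((671,329)),S((497,210)))]
f=lambda x:np.ravel([proj(n,w(p,x))[0]-u for p,t,s in M for n,u in(("top",t),("side",s)) if u is not None])
x=least_squares(f,X).x; print(x,f(x).round(1)); np.save("case.npy",x)
import h; h.X=x
for m in [(143,505),(318,478),(306,390)]: print(inv(onplane("top",T(m),.054)).round(1))
rel(w((-18,114,120)),x[2])
E
```

```text
[0.52556379 0.15652565 0.24402718] [-0.9  0.3 -0.7 -0.1  0.2 -0.   1.1 -1.  -0.1 -0.6  1.2 -0.5 -0.8  0.4
 -0.3 -0.4  0.6  0.4]
[[-45.8 134.3  54. ]]
[[-45.1  28.7  54. ]]
[[ 9.5 28.7 54. ]]
tcp [0.1385 0.6089 0.2302] t 0.1 d_tool [-0.4103 -0.2613  0.1106]Traceback (most recent call last):
  File "<stdin>", line 9, in <module>
  File "h.py", line 30, in rel
    best=min((T.inv()*R.from_matrix(np.c_[[np.sin(y),-np.cos(y),0],[np.cos(y),np.sin(y),0],[0,0,-1]]) for y in(yaw,yaw+np.pi)),key=lambda r:r.magnitude())
  File "h.py", line 30, in <genexpr>
    best=min((T.inv()*R.from_matrix(np.c_[[np.sin(y),-np.cos(y),0],[np.cos(y),np.sin(y),0],[0,0,-1]]) for y in(yaw,yaw+np.pi)),key=lambda r:r.magnitude())
                      ~~~~~~~~~~~~~^^^^^^^^^^^^^^^^^^^^^^^^^^^^^^^^^^^^^^^^^^^^^^^^^^^^^^^^^^^^^^^^^^
  File "scipy/spatial/transform/_rotation.pyx", line 1143, in scipy.spatial.transform._rotation.Rotation.from_matrix
ValueError: Non-positive determinant (left-handed or null coordinate frame) in rotation matrix 0: [[ 0.24161244  0.97037283  0.        ]
 [-0.97037283  0.24161244  0.        ]
 [ 0.          0.         -1.        ]].
```

```bash
sed -i 's/\[np.sin(y),-np.cos(y),0\]/[-np.sin(y),np.cos(y),0]/' h.py; python3 -c "
from h import *
rel(w((-18,114,120)),X[2])"
```

```text
tcp [0.1385 0.6089 0.2302] t 0.1 d_tool [-0.4103 -0.2613  0.1106]
turn [-1.8000e-03  8.0000e-04  1.1029e+00]
```

The rows are not in the units I measure in: shifts go in shares of 62.5 mm and turns go in units of 0.1 rad. I convert before sending: -0.051 m is -0.816, -0.033 m is -0.528.

```bash
echo '[[[0.9, -0.816, -0.528, 0, 0, 0, 0], [0.9, -0.816, -0.528, 0, 0, 0, 0], [0.9, -0.816, -0.528, 0, 0, 0, 0], [0.9, -0.816, -0.528, 0, 0, 0, 0]]]' > rows.txt && python3 shift.py rows.txt; echo '[[[0.9, -0.816, -0.528, 0, 0, 0, 0], [0.9, -0.816, -0.528, 0, 0, 0, 0], [0.9, -0.816, -0.528, 0, 0, 0, 0], [0.9, -0.816, -0.528, 0, 0, 0, 0]]]' > rows.txt && python3 shift.py rows.txt; echo '[[[0.9, 0, 0, 0, 0, 0, 1.84], [0.9, 0, 0, 0, 0, 0, 1.84], [0.9, 0, 0, 0, 0, 0, 1.84], [0.9, 0, 0, 0, 0, 0, 1.84], [0.9, 0, 0, 0, 0, 0, 1.84]]]' > rows.txt && python3 shift.py rows.txt; echo '[[[0.9, 0, 0, 0.8, 0, 0, 1.83], [0.9, 0, 0, 0, 0, 0, 0]]]' > rows.txt && python3 shift.py rows.txt
python3 -c "
from h import *
rel(w((-18,114,120)),X[2])"
```

```text
time: 0.6
tool_pos: [0.3091, 0.4337, 0.2308]
tool_rot: [-0.0, 0.111, 0.994, -0.0]
contact_force: [2.2, 0.5, 0.4]
gripper_width: 0.9
grasp_force: 0.0
time: 1.1
tool_pos: [0.4788, 0.2597, 0.2309]
tool_rot: [-0.0, 0.112, 0.994, 0.0]
contact_force: [0.7, 0.5, 0.1]
gripper_width: 0.899
grasp_force: 0.0
time: 1.72
tool_pos: [0.4776, 0.2613, 0.2307]
tool_rot: [-0.0, 0.544, 0.839, -0.0]
contact_force: [-0.4, -0.3, -0.2]
gripper_width: 0.9
grasp_force: 0.0
time: 1.98
tool_pos: [0.4748, 0.2602, 0.1763]
tool_rot: [-0.003, 0.615, 0.789, -0.004]
contact_force: [-0.2, -0.6, 0.1]
gripper_width: 0.902
grasp_force: 0.0
tcp [0.4748 0.2602 0.1763] t 1.98 d_tool [0.0012 0.0068 0.0563]
turn [-0.01    0.0012  0.0021]
```

```bash
echo '[[[0.9, 0, 0.096, 0.8, 0, 0, 0], [0.9, 0, 0, 0.48, 0, 0, 0], [0.9, 0, 0, 0, 0, 0, 0]]]' > rows.txt && python3 shift.py rows.txt
python3 -c "
from h import *
rel(w((-18,114,20)),X[2])
import cv2; cv2.imwrite('pics/t1.png',cv2.resize(manip.grab_frame('top')[135:295,210:410,::-1],None,fx=3.75,fy=3.75))"
```

```text
time: 2.35
tool_pos: [0.4823, 0.2623, 0.0997]
tool_rot: [-0.001, 0.615, 0.789, -0.002]
contact_force: [0.1, -0.1, 0.7]
gripper_width: 0.899
grasp_force: 0.0
tcp [0.4823 0.2623 0.0997] t 2.35 d_tool [ 0.0009 -0.0012  0.0797]
turn [-0.0048  0.0006  0.0024]
```

View pics/t1.png

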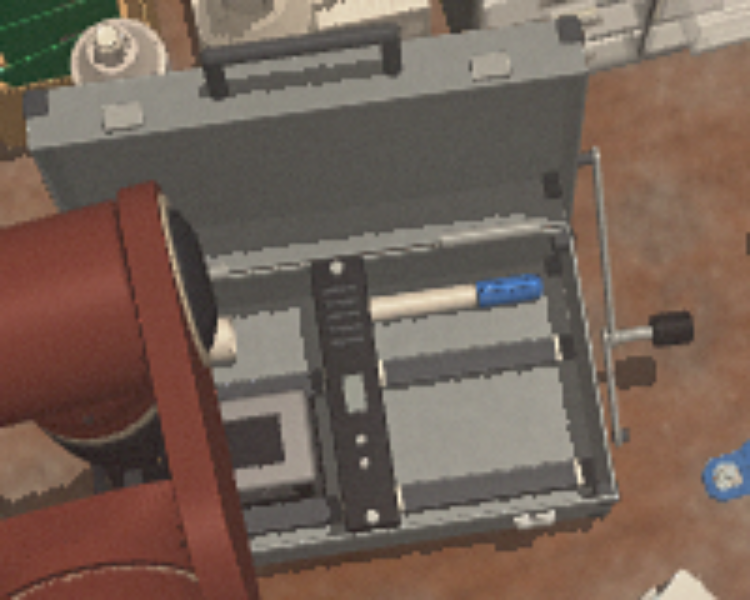

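The arm hides the gripper, but the pack is untouched and its right edge is at (318,440). Next: descend and grip.

Scaled: -0.001 m is -0.016, 0.04 m is 0.64, -0.004 rad is -0.04.

```bash
echo '[[[0.9, 0, -0.016, 0.64, -0.04, 0, 0], [0.9, 0, 0, 0.48, 0, 0, 0], [0.9, 0, 0, 0.144, 0, 0, 0], [0.9, 0, 0, 0, 0, 0, 0]]]' > rows.txt && python3 shift.py rows.txt; echo '[[[0.5, 0, 0, 0, 0, 0, 0], [0.5, 0, 0, 0, 0, 0, 0], [0.5, 0, 0, 0, 0, 0, 0], [0.5, 0, 0, 0, 0, 0, 0]]]' > rows.txt && python3 shift.py rows.txt
python3 -c "
from h import *
rel(w((-18,33,20)),X[2])"
```

```text
time: 2.9
tool_pos: [0.4841, 0.2631, 0.024]
tool_rot: [0.002, 0.616, 0.788, 0.002]
contact_force: [-1.1, 0.1, 0.6]
gripper_width: 0.898
grasp_force: 0.0
time: 3.4
tool_pos: [0.4835, 0.2632, 0.0249]
tool_rot: [0.001, 0.616, 0.788, 0.002]
contact_force: [-4.7, -0.1, 5.8]
gripper_width: 0.67
grasp_force: 67.3
tcp [0.4835 0.2632 0.0249] t 3.4 d_tool [-0.0807 -0.003   0.0048]
turn [ 0.0045 -0.0007  0.    ]
```

Scaled: -0.02 m is -0.32, -0.015 m is -0.24.

```bash
echo '[[[0.5, -0.24, 0, 0, 0, 0, 0], [0.5, -0.32, 0, 0, 0, 0, 0], [0.5, -0.32, 0, 0, 0, 0, 0], [0.5, -0.32, 0, 0, 0, 0, 0]]]' > rows.txt && python3 shift.py rows.txt;echo '[[[0.5, -0.08, 0, 0, 0, 0, 0], [0.5, 0, 0, 0, 0, 0, 0]]]' > rows.txt && python3 shift.py rows.txt;
python3 -c "
from h import *
rel(w((-18,33,20)),X[2])"
```

```text
time: 3.9
tool_pos: [0.5011, 0.1925, 0.0249]
tool_rot: [-0.001, 0.616, 0.788, 0.004]
contact_force: [-6.2, 11.1, 5.6]
gripper_width: 0.67
grasp_force: 67.1
time: 4.15
tool_pos: [0.5024, 0.1868, 0.0249]
tool_rot: [-0.0, 0.616, 0.788, 0.003]
contact_force: [-4.9, 7.1, 7.7]
gripper_width: 0.674
grasp_force: 67.4
tcp [0.5024 0.1868 0.0249] t 4.15 d_tool [-0.002  -0.0029  0.0048]
turn [ 0.0045 -0.0039 -0.0008]
```

Scaled: -0.05 m is -0.8, -0.045 m is -0.72.

```bash
echo '[[[0.9, 0, 0, 0, 0, 0, 0], [0.9, 0, 0, 0, 0, 0, 0], [0.9, 0, 0, -0.8, 0, 0, 0], [0.9, 0, 0, -0.72, 0, 0, 0], [0.9, 0, 0, 0, 0, 0, 0]]]' > rows.txt && python3 shift.py rows.txt;echo '[[[0.9, -0.64, 0, 0, 0, 0, 0], [0.9, -0.464, 0, 0, 0, 0, 0], [0.9, 0, 0, 0, 0, 0, 0]]]' > rows.txt && python3 shift.py rows.txt;
python3 -c "
from h import *
rel(w((-18,-35,20)),X[2])
import cv2
cv2.imwrite('pics/t2.png',np.hstack([cv2.resize(manip.grab_frame(n)[a:a+170,210:370,::-1],None,fx=2.5,fy=2.5) for n,a in(('top',135),('side',160))]))"
```

```text
time: 4.78
tool_pos: [0.5055, 0.1856, 0.1229]
tool_rot: [0.005, 0.616, 0.788, 0.005]
contact_force: [0.1, 1.0, 0.3]
gripper_width: 0.9
grasp_force: 0.0
time: 5.15
tool_pos: [0.5184, 0.1165, 0.1164]
tool_rot: [0.001, 0.617, 0.787, 0.001]
contact_force: [0.4, 1.4, -0.5]
gripper_width: 0.899
grasp_force: 0.0
tcp [0.5184 0.1165 0.1164] t 5.15 d_tool [ 0.0021 -0.0017  0.0964]
turn [ 0.0026 -0.     -0.0028]
```

View pics/t2.png

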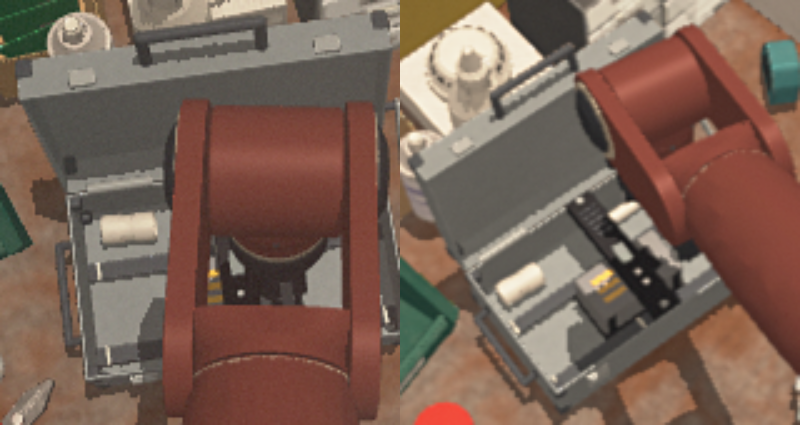

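The pack now sits centred under the bridge, with the gripper over the right-hand side. I'll descend there, grip and pull.

Scaled: 0.05 m is 0.8, 0.03 m is 0.48.

```bash
echo '[[[0.9, 0, -0.016, 0.8, 0, 0, 0], [0.9, 0, 0, 0.48, 0, 0, 0], [0.9, 0, 0, 0.208, 0, 0, 0], [0.9, 0, 0, 0, 0, 0, 0]]]' > rows.txt && python3 shift.py rows.txt; echo '[[[0.5, 0, 0, 0, 0, 0, 0], [0.5, 0, 0, 0, 0, 0, 0], [0.5, 0, 0, 0, 0, 0, 0], [0.5, 0, 0, 0, 0, 0, 0]]]' > rows.txt && python3 shift.py rows.txt; echo '[[[0.5, -0.24, 0, 0, 0, 0, 0], [0.5, -0.32, 0, 0, 0, 0, 0], [0.5, -0.16, 0, 0, 0, 0, 0], [0.5, 0, 0, 0, 0, 0, 0]]]' > rows.txt && python3 shift.py rows.txt
python3 -c "
from h import *
rel(w((-18,-35,20)),X[2])"
```

```text
time: 5.75
tool_pos: [0.5173, 0.1184, 0.0236]
tool_rot: [0.001, 0.615, 0.788, 0.001]
contact_force: [0.4, -0.5, 0.9]
gripper_width: 0.898
grasp_force: 0.0
time: 6.25
tool_pos: [0.5193, 0.1181, 0.0263]
tool_rot: [0.002, 0.616, 0.788, 0.003]
contact_force: [-1.8, 0.6, 6.7]
gripper_width: 0.668
grasp_force: 67.6
time: 6.75
tool_pos: [0.5298, 0.0754, 0.0263]
tool_rot: [0.001, 0.616, 0.788, 0.003]
contact_force: [-4.2, 6.0, 7.9]
gripper_width: 0.67
grasp_force: 68.2
tcp [0.5298 0.0754 0.0263] t 6.75 d_tool [ 0.0447 -0.0025  0.0064]
turn [ 0.0063 -0.0027 -0.0002]
```

Scaled: 0.03 m is 0.48.

```bash
echo '[[[0.9, 0, 0, 0, 0, 0, 0], [0.9, 0, 0, 0, 0, 0, 0], [0.9, 0.48, 0, 0, 0, 0, 0], [0.9, 0, 0, 0, 0, 0, 0]]]' > rows.txt && python3 shift.py rows.txt; echo '[[[0.5, 0, 0, 0, 0, 0, 0], [0.5, 0, 0, 0, 0, 0, 0], [0.5, 0, 0, 0, 0, 0, 0], [0.5, 0, 0, 0, 0, 0, 0]]]' > rows.txt && python3 shift.py rows.txt; python3 -c "
from h import *
rel(w((-18,-74,20)),X[2])"; echo '[[[0.5, -0.24, 0, 0, 0, 0, 0], [0.5, -0.288, 0, 0, 0, 0, 0], [0.5, 0, 0, 0, 0, 0, 0]]]' > rows.txt && python3 shift.py rows.txt
python3 -c "
from h import *
rel(w((-18,-74,20)),X[2])"
```

```text
time: 7.25
tool_pos: [0.5211, 0.1041, 0.024]
tool_rot: [0.001, 0.615, 0.788, 0.001]
contact_force: [-0.4, -0.1, 0.1]
gripper_width: 0.897
grasp_force: 0.0
time: 7.75
tool_pos: [0.5228, 0.1029, 0.025]
tool_rot: [0.002, 0.616, 0.788, 0.002]
contact_force: [3.7, 0.3, 1.4]
gripper_width: 0.667
grasp_force: 67.4
tcp [0.5228 0.1029 0.025 ] t 7.75 d_tool [-0.0227 -0.0023  0.005 ]
turn [ 0.0063  0.0007 -0.0006]
time: 8.12
tool_pos: [0.5299, 0.0706, 0.025]
tool_rot: [0.002, 0.616, 0.788, 0.002]
contact_force: [-1.2, -1.7, 5.8]
gripper_width: 0.671
grasp_force: 68.2
tcp [0.5299 0.0706 0.025 ] t 8.12 d_tool [ 0.0105 -0.0015  0.005 ]
turn [ 0.0042  0.0005 -0.0002]
```

```bash
echo '[[[0.9, 0, 0, 0, 0, 0, 0], [0.9, 0, 0, 0, 0, 0, 0], [0.9, 0, 0, -0.8, 0, 0, 0], [0.9, 0, 0, -0.96, 0, 0, 0], [0.9, -0.8, 0, -0.48, 0, 0, 0]]]' > rows.txt && python3 shift.py rows.txt; echo '[[[0.9, -0.96, 0, 0, 0, 0, 0], [0.9, -0.32, 0, 0, 0, 0, 0], [0.9, 0, 0, 0, 0, 0, 0]]]' > rows.txt && python3 shift.py rows.txt
python3 -c "
from h import *
rel(w((10.7,-195,75)),X[2])
T=lambda c:(np.array(c)+.5)/3.75-.5+[210,135]
S=lambda c:(np.array(c)+.5)/3.5-.5+[210,160]
print('knee',inv(tri(T((607,340)),S((460,236)))),'att',inv(tri(T((596,152)),S((391,113)))),'piv',inv(tri(T((620,437)),S((503,305)))))
import cv2
cv2.imwrite('pics/t3.png',np.hstack([cv2.resize(manip.grab_frame(n)[a:a+170,220:380,::-1],None,fx=2.5,fy=2.5) for n,a in(('top',135),('side',160))]))"
```

```text
time: 8.75
tool_pos: [0.542, 0.0241, 0.1678]
tool_rot: [0.003, 0.614, 0.789, 0.003]
contact_force: [0.7, -0.7, 0.9]
gripper_width: 0.898
grasp_force: 0.0
time: 9.12
tool_pos: [0.5599, -0.0555, 0.1633]
tool_rot: [0.0, 0.617, 0.787, 0.001]
contact_force: [-0.3, 0.5, -0.5]
gripper_width: 0.899
grasp_force: 0.0
tcp [ 0.5599 -0.0555  0.1633] t 9.12 d_tool [0.019  0.0284 0.0884]
turn [ 0.0022 -0.0014 -0.0021]
knee [[   7.41657667 -152.1364618    84.5415223 ]] att [[ 106.50773241 -158.49470819  133.3326188 ]] piv [[ -44.52239717 -155.97873046   41.6305436 ]]
```

View pics/t3.png

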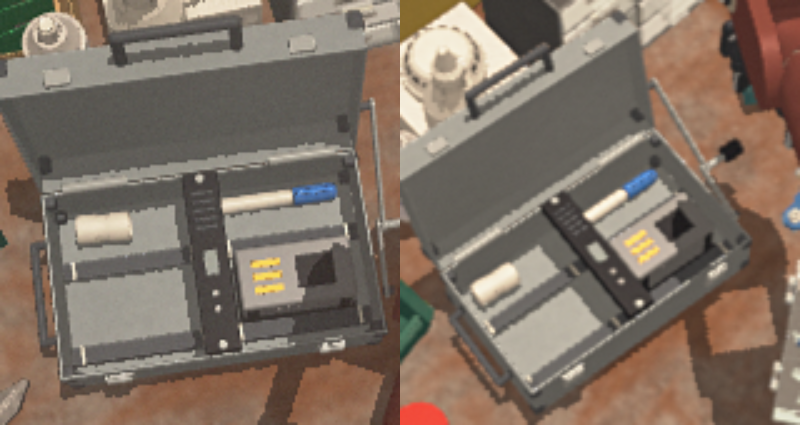

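The pack is in the right-hand bay, with its top corners in the top view at (242,310), (352,303), (346,238) and (233,243). I'll measure it.

```bash
python3 - <<'E'
from h import *
import cv2
T=lambda c:(np.array(c)+.5)/2.5-.5+[220,135]
for c in [(242,310),(352,303),(346,238),(233,243)]: print(inv(onplane("top",T(c),.054)).round(1))
im=cv2.imread('pics/t3.png'); h=cv2.cvtColor(im,cv2.COLOR_BGR2HSV)
cv2.imwrite('pics/t3c.png',cv2.resize(im[210:340,200:400],None,fx=4,fy=4,interpolation=cv2.INTER_NEAREST))
# orange contacts, before/after displacement
def ora(img,o,f):
    hh=cv2.cvtColor(img,cv2.COLOR_BGR2HSV); m=cv2.inRange(hh,(15,140,150),(32,255,255)); v,u=np.nonzero(m); 
    return (np.array([u.mean(),v.mean()])+.5)/f-.5+o
a=ora(cv2.imread('pics/top0.png')[235:270,245:270],[245,235],1); b=ora(im[250:310,240:295],[220+240/2.5,135+250/2.5],2.5)
print(a,b,inv(onplane("top",a,.054)),inv(onplane("top",b,.054)))
E
```

```text
[[-44.8 -21.5  54. ]]
[[ -53.1 -120.7   54. ]]
[[   7.1 -125.3   54. ]]
[[ 17.8 -22.3  54. ]]
[257.6        255.42352941] [326.48959811 244.91371158] [[-17.70621329 108.91444757  54.        ]] [[-16.79928491 -48.52047195  54.        ]]
```

View pics/t3c.png

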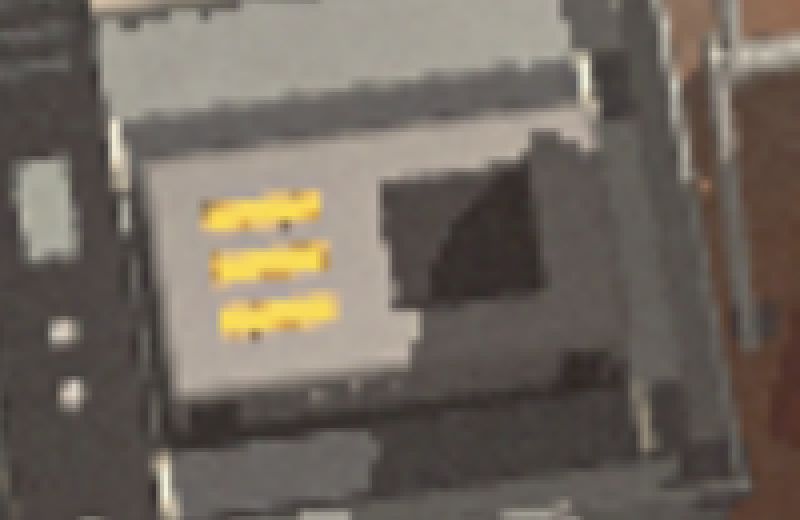

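Its centre comes out at case y ≈ -75 by corners, contacts and travel, which is inside the tolerance. Next is the knob.

```bash
echo '[[[0.6, 0.272, 0.448, 0, 0, 0, 0], [0.6, 0, 0, 0.48, 0, 0, 0], [0.6, 0, 0, 0, 0, 0, 0]]]' > rows.txt && python3 shift.py rows.txt
python3 -c "
from h import *
rel(w((10.7,-197,60)),X[2])
import cv2
cv2.imwrite('pics/t4.png',np.hstack([cv2.resize(manip.grab_frame(n)[a:a+140,b:b+130,::-1],None,fx=3,fy=3) for n,a,b in(('top',145,330),('side',160,270))]))"
```

```text
time: 9.6
tool_pos: [0.5811, -0.0295, 0.1311]
tool_rot: [-0.002, 0.615, 0.789, 0.0]
contact_force: [-0.5, -0.3, -0.0]
gripper_width: 0.6
grasp_force: 0.0
tcp [ 0.5811 -0.0295  0.1311] t 9.6 d_tool [-0.0033  0.0019  0.071 ]
turn [-0.0023 -0.0031  0.0025]
```

View pics/t4.png

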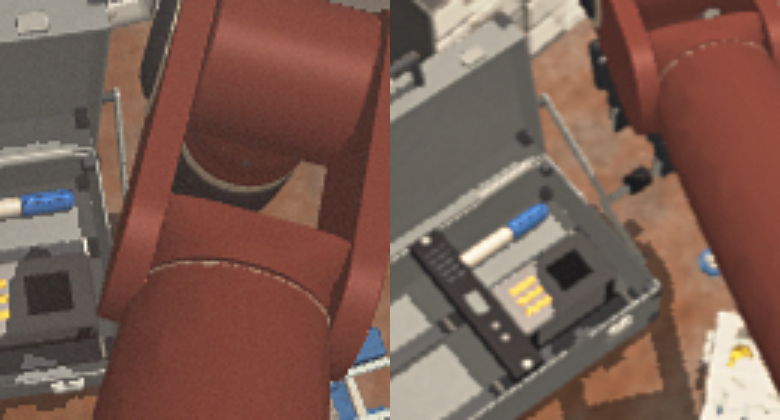

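The gripper is above the knob, which in the side view is at about (635,178). I'll descend and close on it.

Scaled: 0.035 m is 0.56, 0.025 m is 0.4.

```bash
echo '[[[0.6, -0.048, 0.032, 0.56, 0, 0, 0], [0.6, 0, 0, 0.4, 0, 0, 0], [0.6, 0, 0, 0.192, 0, 0, 0], [0.6, 0, 0, 0, 0, 0, 0]]]' > rows.txt && python3 shift.py rows.txt;  echo '[[[0.0, 0, 0, 0, 0, 0, 0], [0.0, 0, 0, 0, 0, 0, 0], [0.0, 0, 0, 0, 0, 0, 0], [0.0, 0, 0, 0, 0, 0, 0], [0.0, 0, 0, 0, 0, 0, 0]]]' > rows.txt && python3 shift.py rows.txt; python3 -c "
from h import *
rel(w((10.7,-197,60)),X[2])
a=np.radians([24,36,48,60,72,84,96]);print(np.diff(61*np.c_[np.cos(a),np.sin(a)],axis=0).round(1))"
```

```text
time: 10.2
tool_pos: [0.5864, -0.034, 0.0625]
tool_rot: [0.001, 0.616, 0.788, 0.001]
contact_force: [0.0, -0.2, -0.1]
gripper_width: 0.599
grasp_force: 0.0
time: 10.82
tool_pos: [0.5852, -0.0349, 0.0641]
tool_rot: [0.0, 0.616, 0.788, -0.0]
contact_force: [-8.7, -1.4, 8.6]
gripper_width: 0.208
grasp_force: 58.3
tcp [ 0.5852 -0.0349  0.0641] t 10.82 d_tool [ 0.0032 -0.0009  0.0041]
turn [-0.0006  0.0006  0.0004]
[[ -6.4  11. ]
 [ -8.5   9.5]
 [-10.3   7.5]
 [-11.6   5.2]
 [-12.5   2.7]
 [-12.8   0. ]]
```

The opening is below the knob's diameter, so the grip is too high. I'll reopen, go lower and grip again.

Scaled: 0.014 m is 0.224, 0.003 m is 0.048.

```bash
echo '[[[0.6, 0, 0, 0, 0, 0, 0], [0.6, 0, 0, 0, 0, 0, 0], [0.6, 0.048, 0, 0.224, 0, 0, 0], [0.6, 0, 0, 0, 0, 0, 0]]]' > rows.txt && python3 shift.py rows.txt;  echo '[[[0.0, 0, 0, 0, 0, 0, 0], [0.0, 0, 0, 0, 0, 0, 0], [0.0, 0, 0, 0, 0, 0, 0], [0.0, 0, 0, 0, 0, 0, 0], [0.0, 0, 0, 0, 0, 0, 0]]]' > rows.txt && python3 shift.py rows.txt; python3 -c "
from h import *
rel(w((10.7,-197,60)),X[2])"
```

```text
time: 11.32
tool_pos: [0.5843, -0.0306, 0.0462]
tool_rot: [-0.0, 0.616, 0.788, 0.001]
contact_force: [-0.2, 0.0, -0.8]
gripper_width: 0.601
grasp_force: 0.0
time: 11.95
tool_pos: [0.5842, -0.0316, 0.0484]
tool_rot: [-0.0, 0.616, 0.788, -0.0]
contact_force: [-7.3, -1.7, 3.8]
gripper_width: 0.215
grasp_force: 58.3
tcp [ 0.5842 -0.0316  0.0484] t 11.95 d_tool [-0.0003 -0.0008 -0.0116]
turn [-0.0006 -0.0004  0.0002]
```

Scaled: -0.011 m is -0.176, -0.0095 m is -0.152.

```bash
echo '[[[0.0, 0, -0.1024, -0.176, 0, 0, 0], [0, 0, -0.136, -0.152, 0, 0, 0], [0, 0, 0, 0, 0, 0, 0]]]' > rows.txt && python3 shift.py rows.txt; python3 -c "
from h import *
rel(w((10.7,-197,60)),X[2])"
```

```text
time: 12.32
tool_pos: [0.5709, -0.0348, 0.0695]
tool_rot: [0.001, 0.616, 0.788, 0.002]
contact_force: [-1.9, -0.6, -1.2]
gripper_width: 0.213
grasp_force: 59.6
tcp [ 0.5709 -0.0348  0.0695] t 12.32 d_tool [-0.0003  0.0129  0.0096]
turn [ 0.0043  0.0001 -0.0001]
```

Low forces, and the knob is following. Continue round the circle.

```bash
echo '[[[0.0, 0, -0.1648, -0.12, 0, 0, 0], [0, 0, -0.1856, -0.0832, 0, 0, 0], [0, 0, 0, 0, 0, 0, 0]]]' > rows.txt && python3 shift.py rows.txt;echo '[[[0.0, 0, -0.2, -0.0432, 0, 0, 0], [0, 0, -0.2048, 0, 0, 0, 0], [0, 0, 0, 0, 0, 0, 0]]]' > rows.txt && python3 shift.py rows.txt; python3 -c "
from h import *
rel(w((10.7,-197,60)),X[2])
import cv2
cv2.imwrite('pics/t5.png',np.hstack([cv2.resize(manip.grab_frame(n)[a:a+190,b:b+160,::-1],None,fx=2.5,fy=2.5) for n,a,b in(('top',135,220),('side',150,220))]))"
```

```text
time: 12.7
tool_pos: [0.551, -0.0398, 0.0829]
tool_rot: [0.002, 0.616, 0.788, 0.003]
contact_force: [3.0, 2.4, 0.6]
gripper_width: 0.212
grasp_force: 59.4
time: 13.08
tool_pos: [0.5266, -0.0459, 0.0858]
tool_rot: [0.002, 0.616, 0.788, 0.003]
contact_force: [2.8, 2.8, 2.0]
gripper_width: 0.217
grasp_force: 61.1
tcp [ 0.5266 -0.0459  0.0858] t 13.07 d_tool [-0.0003  0.0585  0.0262]
turn [ 0.0076  0.0004 -0.0001]
```

View pics/t5.png

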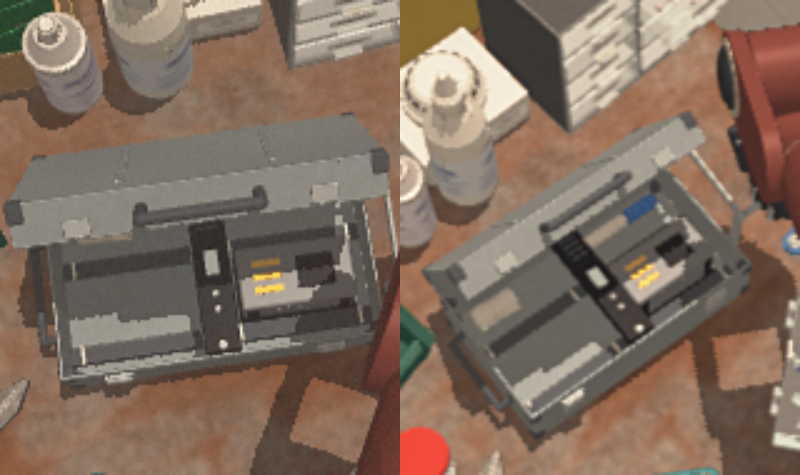

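The lid has come forward to about 0.65 rad, with the handle at about (202,206) in the top half and (585,203) in the side half. I'll release the knob and go up, then locate the handle.

Scaled: -0.06 m is -0.96, -0.05 m is -0.8.

```bash
echo '[[[0.6, 0, 0, 0, 0, 0, 0], [0.6, 0, 0, 0, 0, 0, 0], [0.6, 0, 0, -0.8, 0, 0, 0], [0.6, 0, 0, -0.96, 0, 0, 0], [0.6, 0, 0, -0.96, 0, 0, 0]]]' > rows.txt && python3 shift.py rows.txt; echo '[[[0.6, 0, 0, -0.96, 0, 0, 0], [0.6, 0, 0, 0, 0, 0, 0]]]' > rows.txt && python3 shift.py rows.txt; python3 - <<'E'
from h import *
import cv2
f=lambda c,o:(np.array(c)+.5)/2.5-.5+o
H=inv(tri(f((202,206),[220,135]),f((185,203),[220,150])))[0]; print("H",H)
# one-parameter: elevation on the known circle
circ=lambda e:np.array([85-203*np.cos(e),0,70+203*np.sin(e)])
r=least_squares(lambda v:np.r_[proj("top",w(circ(v[0])))[0]-f((202,206),[220,135]),proj("side",w(circ(v[0])))[0]-f((185,203),[220,150])],[1.1]); print(r.x,r.fun,circ(r.x[0]))
P=circ(r.x[0]); rel(w(P+[0,0,-17]),X[2])
for n in("top","side"): cv2.imwrite(f"pics/a_{n}.png",manip.grab_frame(n)[:,:,::-1])
E
```

```text
time: 13.8
tool_pos: [0.5241, -0.0465, 0.2551]
tool_rot: [0.001, 0.616, 0.788, 0.001]
contact_force: [1.4, -1.0, 0.2]
gripper_width: 0.598
grasp_force: 0.0
time: 14.05
tool_pos: [0.5268, -0.0472, 0.321]
tool_rot: [0.006, 0.616, 0.788, 0.004]
contact_force: [0.6, -0.4, -0.5]
gripper_width: 0.604
grasp_force: 0.0
H [  9.04586849  -1.29152582 235.10748654]
[1.14979244] [-1.19975076  0.41942116  1.39829586 -1.30047881] [  2.03859174   0.         255.27386416]
tcp [ 0.5268 -0.0472  0.321 ] t 14.05 d_tool [0.1984 0.0488 0.0823]
turn [ 0.0139  0.0056 -0.0003]
```

The rows are not in the units I measure in: shifts go in shares of 62.5 mm and turns go in units of 0.1 rad. I convert before sending: 0.05 m is 0.8, 0.048 m is 0.768.

```bash
echo '[[[0.4, 0.8, 0.2, 0, 0, 0, 0], [0.4, 0.8, 0.2, 0, 0, 0, 0], [0.4, 0.8, 0.192, 0, 0, 0, 0], [0.4, 0.768, 0.192, 0, 0, 0, 0], [0.4, 0, 0, 0.48, 0, 0, 0]]]' > rows.txt && python3 shift.py rows.txt; echo '[[[0.4, 0, 0, 0, 0, 0, 0]]]' > rows.txt && python3 shift.py rows.txt;python3 - <<'E'
from h import *
import cv2
rel(w([2,0,243]),X[2])
cv2.imwrite('pics/t6.png',np.hstack([cv2.resize(manip.grab_frame(n)[a:a+190,b:b+160,::-1],None,fx=2.5,fy=2.5) for n,a,b in(('top',135,220),('side',150,220))]))
E
```

```text
time: 14.78
tool_pos: [0.5242, 0.1605, 0.2836]
tool_rot: [0.001, 0.614, 0.789, 0.002]
contact_force: [0.2, -1.5, -0.2]
gripper_width: 0.397
grasp_force: 0.0
time: 14.9
tool_pos: [0.5219, 0.1577, 0.2785]
tool_rot: [-0.002, 0.615, 0.788, -0.002]
contact_force: [0.8, 0.1, 0.9]
gripper_width: 0.399
grasp_force: 0.0
tcp [0.5219 0.1577 0.2785] t 14.9 d_tool [-0.002   0.0055  0.0354]
turn [-0.0062 -0.0006  0.001 ]
```

View pics/t6.png

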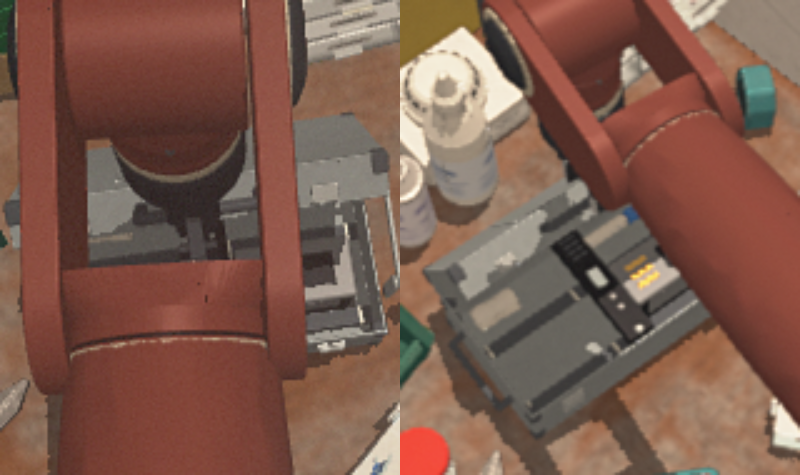

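That was my eleventh picture, one over the limit of ten, so I'll view no more and work from numbers. It shows the gripper above the handle, with the lid unmoved. Next I'll descend and grip the bar.

Scaled: 0.0055 m is 0.088, 0.02 m is 0.32.

```bash
echo '[[[0.4, -0.032, 0.088, 0.24, 0, 0, 0], [0.4, 0, 0, 0.32, 0, 0, 0], [0.4, 0, 0, 0, 0, 0, 0]]]' > rows.txt && python3 shift.py rows.txt; echo '[[[0, 0, 0, 0, 0, 0, 0], [0, 0, 0, 0, 0, 0, 0], [0, 0, 0, 0, 0, 0, 0], [0, 0, 0, 0, 0, 0, 0]]]' > rows.txt && python3 shift.py rows.txt;python3 - <<'E'
from h import *
rel(w([2,0,243]),X[2])
e=np.linspace(1.15,.089,13); print((203*np.diff(np.c_[-np.cos(e),np.sin(e)],axis=0)).round(1))
E
```

```text
time: 15.38
tool_pos: [0.5291, 0.1564, 0.2461]
tool_rot: [-0.001, 0.616, 0.788, -0.0]
contact_force: [0.5, -0.0, -0.8]
gripper_width: 0.397
grasp_force: 0.0
time: 15.88
tool_pos: [0.53, 0.1568, 0.2502]
tool_rot: [0.001, 0.616, 0.788, 0.001]
contact_force: [-4.5, -2.1, 3.0]
gripper_width: 0.086
grasp_force: 58.8
tcp [0.53   0.1568 0.2502] t 15.88 d_tool [ 0.0008 -0.0024  0.0072]
turn [0.0032 0.0004 0.    ]
[[-16.   -8. ]
 [-15.3  -9.4]
 [-14.4 -10.7]
 [-13.4 -12. ]
 [-12.3 -13.1]
 [-11.1 -14.1]
 [ -9.8 -15.1]
 [ -8.4 -15.9]
 [ -7.  -16.5]
 [ -5.5 -17.1]
 [ -3.9 -17.5]
 [ -2.4 -17.8]]
```

Scaled: -0.016 m is -0.256, -0.0153 m is -0.2448.

```bash
echo '[[[0, 0, -0.256, 0.128, 0, 0, 0], [0, 0, -0.2448, 0.1504, 0, 0, 0], [0, 0, 0, 0, 0, 0, 0]]]' > rows.txt && python3 shift.py rows.txt; echo '[[[0, 0, -0.2304, 0.1712, 0, 0, 0], [0, 0, -0.2144, 0.192, 0, 0, 0], [0, 0, 0, 0, 0, 0, 0]]]' > rows.txt && python3 shift.py rows.txt
```

```text
time: 16.25
tool_pos: [0.4994, 0.1492, 0.2329]
tool_rot: [0.001, 0.616, 0.788, 0.001]
contact_force: [-5.6, -2.2, 5.1]
gripper_width: 0.084
grasp_force: 60.6
time: 16.62
tool_pos: [0.4723, 0.1424, 0.2101]
tool_rot: [0.001, 0.616, 0.788, 0.001]
contact_force: [-8.6, -2.9, 7.6]
gripper_width: 0.084
grasp_force: 60.8
```

```bash
python3 -c "
from h import *
P=w([-57.1,0,0])[0]; s=manip.state(); print('case tcp',inv(s['tool_pos']).round(1))"
```

```text
case tcp [[-55.1  -0.8 210.1]]
```

```bash
echo '[[[0, 0, -0.1968, 0.2096, 0, 0, 0], [0, 0, -0.1776, 0.2256, 0, 0, 0], [0, 0, 0, 0, 0, 0, 0]]]' > rows.txt && python3 shift.py rows.txt; echo '[[[0, 0, -0.1568, 0.2416, 0, 0, 0], [0, 0, -0.1344, 0.2544, 0, 0, 0], [0, 0, 0, 0, 0, 0, 0]]]' > rows.txt && python3 shift.py rows.txt; python3 -c "
from h import *
s=manip.state(); print('case tcp',inv(s['tool_pos']).round(1))"
```

```text
time: 17.0
tool_pos: [0.4489, 0.1367, 0.1814]
tool_rot: [0.0, 0.616, 0.788, -0.0]
contact_force: [-8.2, -3.0, 3.2]
gripper_width: 0.083
grasp_force: 62.0
time: 17.38
tool_pos: [0.431, 0.1322, 0.1492]
tool_rot: [-0.0, 0.616, 0.788, -0.001]
contact_force: [-7.3, -3.7, 0.9]
gripper_width: 0.086
grasp_force: 62.6
case tcp [[-97.7  -0.8 149.2]]
```

Scaled: 0.0171 m is 0.2736, 0.0165 m is 0.264.

```bash
echo '[[[0, 0, -0.112, 0.264, 0, 0, 0], [0, 0, -0.088, 0.2736, 0, 0, 0], [0, 0, 0, 0, 0, 0, 0]]]' > rows.txt && python3 shift.py rows.txt; echo '[[[0, 0, -0.0624, 0.28, 0, 0, 0], [0, 0, 0, 0, 0, 0, 0]]]' > rows.txt && python3 shift.py rows.txt; echo '[[[0, 0, -0.0192, 0.1424, 0, 0, 0], [0, 0, 0, 0, 0, 0, 0]]]' > rows.txt && python3 shift.py rows.txt; python3 -c "
from h import *
s=manip.state(); print('case tcp',inv(s['tool_pos']).round(1))"
```

```text
time: 17.75
tool_pos: [0.419, 0.1292, 0.1149]
tool_rot: [-0.0, 0.616, 0.788, -0.001]
contact_force: [-5.1, -3.3, -2.3]
gripper_width: 0.085
grasp_force: 64.0
time: 18.0
tool_pos: [0.4153, 0.1283, 0.0977]
tool_rot: [-0.0, 0.616, 0.788, -0.001]
contact_force: [-7.4, -3.3, -1.4]
gripper_width: 0.084
grasp_force: 64.1
time: 18.25
tool_pos: [0.4139, 0.128, 0.0888]
tool_rot: [-0.001, 0.616, 0.788, -0.001]
contact_force: [-7.3, -3.4, -2.0]
gripper_width: 0.083
grasp_force: 65.0
case tcp [[-115.3   -0.7   88.8]]
```

Scaled: 0.005 m is 0.08, -0.0006 m is -0.0096.

```bash
echo '[[[0, 0, -0.0096, 0.08, 0, 0, 0], [0, 0, 0, 0, 0, 0, 0]]]' > rows.txt && python3 shift.py rows.txt; echo '[[[0, 0, 0, 0.048, 0, 0, 0], [0, 0, 0, 0, 0, 0, 0]]]' > rows.txt && python3 shift.py rows.txt
```

```text
time: 18.5
tool_pos: [0.4134, 0.1278, 0.0842]
tool_rot: [-0.001, 0.616, 0.788, -0.001]
contact_force: [-8.5, -3.2, -1.4]
gripper_width: 0.084
grasp_force: 65.3
time: 18.75
tool_pos: [0.4131, 0.1278, 0.0813]
tool_rot: [-0.001, 0.616, 0.788, -0.002]
contact_force: [-10.2, -4.4, 1.7]
gripper_width: 0.084
grasp_force: 65.5
```

```bash
echo '[[[0, 0, 0, 0.048, 0, 0, 0], [0, 0, 0, 0, 0, 0, 0]]]' > rows.txt && python3 shift.py rows.txt; echo '[[[0, 0, 0, 0.048, 0, 0, 0], [0, 0, 0, 0, 0, 0, 0]]]' > rows.txt && python3 shift.py rows.txt
```

```text
time: 19.0
tool_pos: [0.4129, 0.1277, 0.0789]
tool_rot: [-0.001, 0.616, 0.788, -0.002]
contact_force: [-13.3, -5.2, 5.5]
gripper_width: 0.087
grasp_force: 65.8
time: 19.25
tool_pos: [0.413, 0.1277, 0.0787]
tool_rot: [-0.002, 0.616, 0.788, -0.003]
contact_force: [-22.9, -7.2, 24.3]
gripper_width: 0.082
grasp_force: 67.9
```

The hard stop is reached: 24 N and no further travel. I'll release, rise, and then confirm by pressing lightly on the lid top, which should be at z 105 mm.

Scaled: -0.002 m is -0.032.

```bash
echo '[[[0.25, 0, 0, -0.032, 0, 0, 0], [0.25, 0, 0, 0, 0, 0, 0], [0.25, 0, 0, 0, 0, 0, 0]]]' > rows.txt && python3 shift.py rows.txt; echo '[[[0.25, 0, 0, -0.48, 0, 0, 0], [0.25, 0, 0, -0.8, 0, 0, 0], [0, 0, 0, 0, 0, 0, 0]]]' > rows.txt && python3 shift.py rows.txt; python3 -c "
from h import *
rel(w([-70,0,112]),X[2])"
```

```text
time: 19.62
tool_pos: [0.4164, 0.1286, 0.079]
tool_rot: [0.002, 0.616, 0.788, 0.002]
contact_force: [-0.4, -0.9, 0.4]
gripper_width: 0.251
grasp_force: 0.0
time: 20.0
tool_pos: [0.4186, 0.1289, 0.1635]
tool_rot: [0.005, 0.616, 0.788, 0.005]
contact_force: [0.3, -0.4, -0.3]
gripper_width: 0.05
grasp_force: 0.0
tcp [0.4186 0.1289 0.1635] t 20.0 d_tool [0.001  0.0397 0.0521]
turn [0.0139 0.001  0.    ]
```

Scaled: 0.04 m is 0.64, 0.025 m is 0.4.

```bash
echo '[[[0, 0, 0.64, 0.16, 0, 0, 0], [0, 0, 0, 0.4, 0, 0, 0], [0, 0, 0, 0.192, 0, 0, 0], [0, 0, 0, 0, 0, 0, 0]]]' > rows.txt && python3 shift.py rows.txt; echo '[[[0, 0, 0, 0.096, 0, 0, 0], [0, 0, 0, 0, 0, 0, 0]]]' > rows.txt && python3 shift.py rows.txt; echo '[[[0, 0, 0, 0.048, 0, 0, 0], [0, 0, 0, 0, 0, 0, 0]]]' > rows.txt && python3 shift.py rows.txt;  echo '[[[0, 0, 0, 0.032, 0, 0, 0], [0, 0, 0, 0, 0, 0, 0]]]' > rows.txt && python3 shift.py rows.txt
```

```text
time: 20.5
tool_pos: [0.453, 0.1379, 0.1099]
tool_rot: [0.0, 0.616, 0.788, 0.0]
contact_force: [-0.8, 0.5, -0.1]
gripper_width: -0.004
grasp_force: 0.0
time: 20.75
tool_pos: [0.4544, 0.1381, 0.1059]
tool_rot: [0.001, 0.616, 0.788, 0.002]
contact_force: [-0.9, 0.6, -0.1]
gripper_width: 0.002
grasp_force: 0.0
time: 21.0
tool_pos: [0.455, 0.1382, 0.105]
tool_rot: [0.002, 0.616, 0.788, 0.002]
contact_force: [-4.8, -0.3, 9.5]
gripper_width: -0.0
grasp_force: 4.7
time: 21.25
tool_pos: [0.4551, 0.1382, 0.1049]
tool_rot: [0.001, 0.616, 0.788, 0.001]
contact_force: [-10.1, -2.1, 19.9]
gripper_width: -0.0
grasp_force: 10.0
```

The lid top is at z 0.105 and rigid, so the lid is fully shut. I'll retreat and hand in.

Scaled: -0.05 m is -0.8, -0.03 m is -0.48.

```bash
echo '[[[0, 0, 0, -0.48, 0, 0, 0], [0, 0, 0, -0.8, 0, 0, 0], [0, 0, 0, -0.8, 0, 0, 0], [0, 0, 0, 0, 0, 0, 0], [0, 0, 0, 0, 0, 0, 0]]]' > rows.txt && python3 shift.py rows.txt; python3 -c "
from plant import manip
print(manip.state()['tool_pos'],manip.job_done())"
```

```text
time: 21.88
tool_pos: [0.4538, 0.1379, 0.2306]
tool_rot: [0.001, 0.616, 0.788, 0.002]
contact_force: [-0.0, 0.2, -0.4]
gripper_width: 0.001
grasp_force: 0.0
the job is handed in; nothing more can be done
[0.45378288 0.13794853 0.23057196] None
```

The job is handed in at 21.9 s: the pack is in the right-hand bay (measured y ≈ -75 mm, target -74 ± 6), the stay is unlocked and the lid is shut (top at z 105 mm, rigid under 20 N), but no verdict was returned and I viewed 11 pictures, one over the limit of 10.

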